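# Throw the red-dyed rejects into the scrap box through its sprung flap

## Robot

A 6-joint arm with a two-finger parallel gripper is mounted at the origin on the work surface. World frame = base frame: x ahead of the robot, y to its left, z up, the work surface at z = 0. Lengths are in mm, angles in rad, forces in N, time in s.
With the tool pointing down it reaches from about 350 to 725 mm from the base axis. Payload 4.3 kg.
Tool frame: the origin (TCP) lies midway between the tips of the shut fingers; the grasp point (between the pads) lies env.hold_point_z behind it (env.hold_point_z is the distance from the TCP to the grasp point, in mm); z points along the fingers, y is the line along which they close (so a half turn about z gives the same grasp; the last joint's range is limited). The gripper opens to 85 mm and grips with 20 to 120 N. Pads are 22 mm wide; open, the fingers measure 114 mm over their backs; the gripper's body (76 mm by 85 mm) begins 54 mm behind the grasp point. The pads swing forward as they close: fully open they stand 13 mm farther back than shut.
Start: joints at [1.197, 0.377, 0.081, 1.274, 0, 1.46], TCP at [149.938, 555.147, 201.829] pointing down, gripper open.
Joint ranges: [-2.72, 2.72], [-0.84, 1.66], [-1.02, 1.22], [-1.77, 2.12], [-1.37, 1.28], [-3.14, 3.14]. Speed limits (rad/s): [2.57, 2.57, 3.14, 3.14, 3.14, 3.14].

## Interface

Orientations are given as [roll, pitch, yaw] about the fixed x, y, z axes, in that order (R = Rz(yaw) Ry(pitch) Rx(roll)).
In Python, from plant import get_state, grab_frame, calibration, env gives the robot as it stands.
- The arm moves only by the shell command python3 -m pendant 'ROWS' [FORCE]. ROWS is JSON, a list of rows, each a list of 7 numbers: the finger opening in cm, from 0 to 8.54, then the shift along the tool's x, y, z in cm, then the turn, a rotation vector about the tool's x, y, z in degrees. In form: [[gripper, dx, dy, dz, rx, ry, rz], ...]. A call has 1 to 12 rows; each row is the pose to reach, as a shift and turn from the pose commanded when the call began, along the tool's axes at that moment; what a row does not reach only later rows make up. A row lasts 1/10 s, in which the tool goes at most 50 mm and 8.59 degrees, less where a joint would pass 70% of its speed; a pose out of reach is approached as far as the arm can. A call with a gripper value outside its range is refused whole. The fingers move at their own pace and stop on an object; FORCE is the grip in N (left out, the last holds). Time passes only in rows, so rows that repeat a pose let the fingers close. It gives the time, the measured TCP pose, the force, the opening and the grip force at its end, in the units of the state.
- get_state(): the state, without advancing time (a new reading comes with each control period).
- grab_frame(name): name is "side" or "top"; returns (picture, depth): 480x640x3 uint8, blue, green, red; 480x640 float32, mm along the optical axis (not along the pixel's ray), 0 where there is no reading.
- calibration(name): a dict with "mtx" (3x3 intrinsics, pixels), "view" (4x4, takes a point from world to camera coordinates). Camera axes: x right, y down, z forward; pixel columns grow to the right and rows downward; lengths in mm; the calibration is good to about 2 mm. A picture is of the moment at which its call begins. calibration takes no time and is no camera call.
- env.finish_job(): hands the job in; it is judged then, once.
The state is a dict: "time_s": time; "q": joint angles; "joint_velocities": joint speeds; "joint_efforts": joint torques, N m; "position": TCP position; "ee_rot": TCP orientation; "wrist_force": force on the tool from outside, world axes, zero at the start; "torque": the same for the moment, N m; "width": finger opening in mm; "grasp_force": force on a finger pad.
Only numpy, scipy, OpenCV 4.12 (cv2) and the standard library are available. Lean on these libraries where they do the work, as an engineer would, in place of code of your own. Each camera call takes 0.05 s, during which the arm holds its last target. There are 200 camera calls.

## Task

Throw the two red-topped reject blocks away, one at a time, through the slot in the top of the green reject box: push its yellow sprung flap down and hold it open with the hand while you let each block drop in, then take the hand out so that the flap springs shut. Leave the two good blocks with the brass rings where they lie.

Things in the scene. Friction and masses are not known exactly. Their poses are not given: they have to be found in the camera images.
- reject_a_center (a point): Solid aluminium block, 50 mm long (its x), 32 mm wide (its y), 28 mm high, about 120 g, lying flat on the bench; the point is its centre, 14 mm above the bench. REJECT, to be thrown away: its whole top is dyed red, with a small black hole off its centre.
- reject_b_center (a point): Solid aluminium block, 50 mm long (its x), 32 mm wide (its y), 28 mm high, about 120 g, lying flat on the bench; the point is its centre, 14 mm above the bench. REJECT, to be thrown away: its whole top is dyed red, with a small black hole off its centre.
- good_a_center (a point): Solid aluminium block, 50 mm long (its x), 32 mm wide (its y), 28 mm high, about 120 g, lying flat on the bench; the point is its centre, 14 mm above the bench. GOOD part, to be left alone: bare silvery top with a brass ring round a central black hole.
- good_b_center (a point): Solid aluminium block, 50 mm long (its x), 32 mm wide (its y), 28 mm high, about 120 g, lying flat on the bench; the point is its centre, 14 mm above the bench. GOOD part, to be left alone: bare silvery top with a brass ring round a central black hole.
- slot (a point): Centre of the white-outlined slot in the reject box's top, level with the top, 180 mm above the bench. Slot: 80 mm along x, 150 mm along y; z up. Box: green sheet steel (4 mm), fixed, 190 (x) x 220 (y) x 180 mm high, hollow down to its floor. The yellow flap fills the slot 2 mm below the top.
- flap_hinge (a point): Middle of the flap's hinge line, which runs along y at the slot's far (+x) long edge, 40 mm from the slot's centre; this point does not move. The free edge is at the -x long edge. With fingers in line along y, fingertips 50 mm below the top at the slot's centre, the flap hangs steeply under them; a block held with its length along x and let go there (fingers opened to about 65 mm) slides off into the box.
- flap (a joint): Angle of the sprung yellow flap: 0 shut (level), growing as its free edge swings down into the box, to 1.35 rad at its stop. The spring always shuts it. A block laid on it does not open it: push it down with the fingers or the block held in them, about 8 N at the middle of the slot to start it and up to about 14 N to hold it at 1 rad.
Things that resemble listed ones, but are neither listed nor needed, are in the scene too. What is shaped like the part that bears reject_a_center but orange is not meant. What is shaped like the part that bears reject_b_center but turquoise is not meant.

How it is judged (in metres and radians):
On the way, in this order (a step that is already met when the one before it is completed fails the run):
1. the flap is pushed down and held open (more than 0.5 rad for 0.1 s) (value of joint flap above 0.5 rad), for 0.1 s.
2. one reject has dropped into the box, the other not yet ((((x of reject_a_center in the frame of slot between -0.095 and 0.095 m and y of reject_a_center in the frame of slot between -0.11 and 0.11 m and z of reject_a_center in the frame of slot below -0.075 m) and not (x of reject_b_center in the frame of slot between -0.095 and 0.095 m and y of reject_b_center in the frame of slot between -0.11 and 0.11 m and z of reject_b_center in the frame of slot below -0.075 m)) or ((x of reject_b_center in the frame of slot between -0.095 and 0.095 m and y of reject_b_center in the frame of slot between -0.11 and 0.11 m and z of reject_b_center in the frame of slot below -0.075 m) and not (x of reject_a_center in the frame of slot between -0.095 and 0.095 m and y of reject_a_center in the frame of slot between -0.11 and 0.11 m and z of reject_a_center in the frame of slot below -0.075 m)))), for 0.1 s.
3. the other reject has dropped into the box as well (x of reject_a_center in the frame of slot between -0.095 and 0.095 m and y of reject_a_center in the frame of slot between -0.11 and 0.11 m and z of each of reject_a_center, reject_b_center in the frame of slot below -0.075 m and x of reject_b_center in the frame of slot between -0.095 and 0.095 m and y of reject_b_center in the frame of slot between -0.11 and 0.11 m), for 0.1 s.
At the end, for the whole second after the job is handed in: Both reject blocks are inside the reject box (their centres at least 75 mm below its top), the flap is shut to within 0.1 rad, and both good blocks are within 20 mm of where they lay (all of step 3 and value of joint flap below 0.1 rad and distance of each of good_a_center, good_b_center from where it was at the start of the episode below 0.02 m); the robot touches nothing.
It fails at once if a good block was moved more than 20 mm (distance of any of good_a_center, good_b_center from where it was at the start of the episode above 0.02 m).
It also fails if it takes over 64 s, if anything falls off the work surface, if the arm or the gripper's body presses on something with over 40 N, if the wrist force passes 120 N, or if a joint passes its speed limit or range.

## Working session

There is one attempt and no reset: what is moved stays moved. The work goes in short steps, Python scripts to look and compute and a shell command to move; the robot and the scene stay as the last step left them, time stands still between calls to the robot, and variables do not carry over. Pictures are saved under pics/ and viewed, at most 10 in all, crops included, and the job is handed in when it is done.

```bash
mkdir -p pics; ls
python3 - <<'E'
from plant import get_state, grab_frame, calibration, env
import cv2,numpy as np
s=get_state();print(s['time_s'],s['position'],s['ee_rot'],s['width'],env.hold_point_z)
for n in("top","side"):
    p,d=grab_frame(n);cv2.imwrite(f"pics/{n}0.png",p);np.save(f"{n}0.npy",d)
    c=calibration(n);print(n,np.round(c['mtx'],1).tolist(),np.round(c['view'],3).tolist())
E
```

```text
pics
0.0 [149.66977852 554.42909089 200.85105151] [-3.13951599e+00 -1.91798871e-04  2.87778764e+00] 85.66676426660929 18.700000000000003
top [[455.2, 0.0, 320.0], [0.0, 455.2, 230.2], [0.0, 0.0, 1.0]] [[0.015, -1.0, 0.002, -16.51], [-0.984, -0.015, -0.177, 477.628], [0.177, 0.001, -0.984, 795.481], [0.0, 0.0, 0.0, 1.0]]
side [[561.7, 0.0, 317.7], [0.0, 561.7, 243.3], [0.0, 0.0, 1.0]] [[-0.964, -0.266, 0.006, 461.04], [-0.205, 0.729, -0.653, 189.417], [0.169, -0.631, -0.757, 914.582], [0.0, 0.0, 0.0, 1.0]]
```

View pics/top0.png

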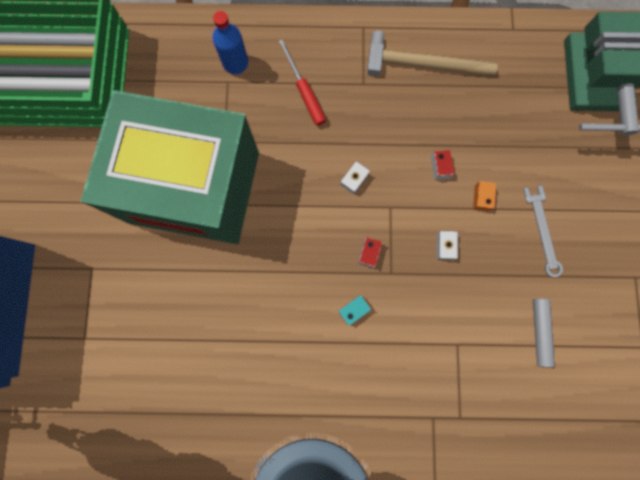

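View pics/side0.png

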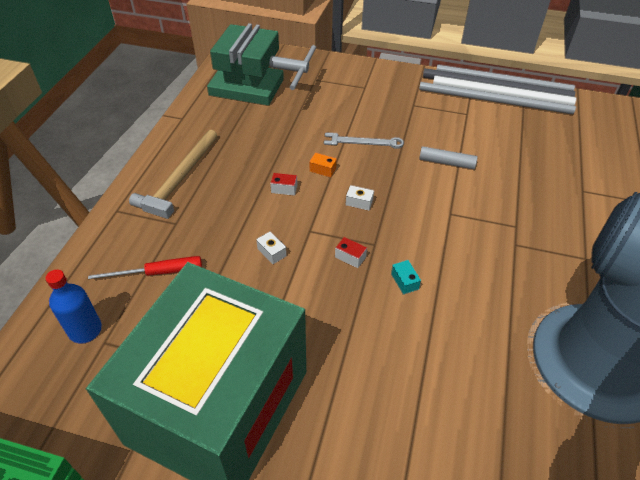

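The top view shows rejects at about (444,165) and (371,253), good blocks at (355,178) and (449,246), and the slot at (165,157). In the side view the rejects are at (284,184) and (350,251), the slot at (200,350). The arm is out of sight of both cameras, off to the left.

```bash
cat > h.py <<'E'
from plant import get_state, grab_frame, calibration, env
import cv2,numpy as np
def ray(n,uv,z):
    c=calibration(n);K=np.array(c['mtx']);V=np.array(c['view']);R=V[:3,:3];t=V[:3,3]
    uv=np.atleast_2d(np.float64(uv));d=np.c_[uv,np.ones(len(uv))]@np.linalg.inv(K).T@R;o=-R.T@t
    return o+d*((z-o[2])/d[:,2])[:,None]
def mask(p,kind):
    h=cv2.cvtColor(p,cv2.COLOR_BGR2HSV)
    H,S,V=[h[...,i].astype(int) for i in range(3)]
    return np.uint8({'red':((H<5)|(H>172))&(S>170)&(V>100),'white':(S<40)&(V>185),'yellow':(H>22)&(H<34)&(S>150)&(V>120)}[kind])*255
def rects(n,p,kind,z,lo,hi):
    m=cv2.morphologyEx(mask(p,kind),cv2.MORPH_CLOSE,np.ones((5,5)))
    for c in cv2.findContours(m,cv2.RETR_EXTERNAL,cv2.CHAIN_APPROX_NONE)[0]:
        if not lo<cv2.contourArea(c)<hi: continue
        w=ray(n,c[:,0],z)[:,:2].astype(np.float32)
        (x,y),(a,b),th=cv2.minAreaRect(w)
        if a<b: a,b,th=b,a,th-90
        print(n,kind,c[:,0].mean(0).round(),'xy',round(x,1),round(y,1),'size',round(a,1),round(b,1),'long axis deg',round((th+90)%180-90,1))
E
python3 - <<'E'
from h import *
for n in("top","side"):
    p=cv2.imread(f"pics/{n}0.png")
    rects(n,p,'red',28,100,1000);rects(n,p,'white',28,100,1500);rects(n,p,'white',180,1500,20000);rects(n,p,'yellow',178,1500,20000)
E
```

```text
top red [371. 251.] xy 442.3 -104.1 size 45.0 26.5 long axis deg -16.6
top red [444. 162.] xy 617.8 -247.2 size 44.8 27.1 long axis deg 7.4
top red [310. 101.] xy 739.7 13.5 size 99.1 23.3 long axis deg 24.7
top red [220.  18.] xy 918.2 200.8 size 27.7 26.5 long axis deg 3.2
top white [448. 244.] xy 457.7 -249.3 size 47.4 28.1 long axis deg -1.8
top white [355. 176.] xy 588.0 -74.2 size 48.7 30.5 long axis deg -35.6
top white [44. 82.] xy 771.9 543.2 size 178.1 11.8 long axis deg 89.8
top white [164. 157.] xy 567.6 239.7 size 161.3 91.5 long axis deg 80.0
side red [ 55. 278.] xy 926.8 111.0 size 39.2 30.4 long axis deg -75.8
side red [172. 264.] xy 739.9 27.4 size 98.8 30.3 long axis deg 25.8
side red [351. 247.] xy 443.0 -101.1 size 47.6 28.9 long axis deg -18.0
side red [283. 178.] xy 618.9 -243.2 size 47.5 27.9 long axis deg 6.7
side white [271. 243.] xy 588.4 -71.0 size 49.3 31.4 long axis deg -35.0
side white [359. 193.] xy 459.1 -244.6 size 49.0 31.7 long axis deg -2.6
side white [448. 155.] xy 301.3 -409.3 size 114.8 10.9 long axis deg -2.8
side white [500.  91.] xy 215.9 -679.6 size 363.5 51.4 long axis deg 0.3
side white [199. 351.] xy 568.6 242.0 size 162.3 92.0 long axis deg 80.1
side yellow [199. 351.] xy 568.3 242.3 size 146.5 76.2 long axis deg 80.1
```

```bash
cat >> h.py <<'E'
from scipy.spatial.transform import Rotation as Ro
def go(xyz,yaw,base=None):
    s=get_state()
    p,r=(s['position'],s['ee_rot']) if base is None else base
    A=Ro.from_euler('xyz',r);B=Ro.from_euler('xyz',[180,0,yaw],degrees=True)
    print('to',xyz,yaw,'cm',np.round(A.inv().apply(np.array(xyz)-p)/10,2),'deg',np.round((A.inv()*B).as_rotvec(degrees=True),1))
E
python3 - <<'E'
from h import *
go([330,240,250],163);go([442.6,-102.6,120],163);
E
```

```text
to [330, 240, 250] 163 cm [-25.61 -25.67  -4.86] deg [-0.1 -0.   1.9]
to [442.6, -102.6, 120] 163 cm [-45.42 -55.78   8.19] deg [-0.1 -0.   1.9]
```

```bash
python3 -m pendant '[[7,-5,-5,-4.9,0,0,0],[7,-10,-10,-4.9,0,0,1.9],[7,-15,-15,-4.9,0,0,1.9],[7,-20,-20,-4.9,0,0,1.9],[7,-25.6,-25.6,-4.9,0,0,1.9],[7,-31,-33,-3,0,0,1.9],[7,-35,-38,0,0,0,1.9],[7,-40,-45,4,0,0,1.9],[7,-45.4,-55.8,8.2,0,0,1.9],[7,-45.4,-55.8,8.2,0,0,1.9],[7,-45.4,-55.8,8.2,0,0,1.9],[7,-45.4,-55.8,8.2,0,0,1.9]]' 60
python3 -m pendant '[[7,0,0,0,0,0,0],[7,0,0,0,0,0,0]]'
python3 - <<'E'
from h import *
s=get_state();print(s['position'],s['ee_rot'])
for n in("top","side"):
    p,d=grab_frame(n);cv2.imwrite(f"pics/{n}1.png",p);rects(n,p,'red',28,50,1000)
go([442.6,-102.6,120],163)
E
```

```text
time_s: 1.3
position: [395.2, 31.5, 162.8]
ee_rot: [3.141, 0.0, 2.844]
wrist_force: [1.2, 0.7, 0.6]
width: 70.2
grasp_force: 0.0
time_s: 1.5
position: [394.6, 32.6, 162.8]
ee_rot: [3.141, -0.002, 2.841]
wrist_force: [-0.3, 0.4, 0.2]
width: 70.0
grasp_force: 0.0
[394.55240045  32.59076834 162.84074679] [ 3.14146604e+00 -2.10347975e-03  2.84128815e+00]
top red [371. 251.] xy 442.4 -104.5 size 44.2 26.5 long axis deg -15.2
top red [444. 162.] xy 618.5 -247.1 size 43.0 26.8 long axis deg 7.1
top red [303.  85.] xy 773.4 29.5 size 24.3 20.7 long axis deg 26.2
top red [220.  18.] xy 917.8 201.4 size 30.3 25.6 long axis deg 13.1
side red [ 55. 278.] xy 923.5 109.5 size 43.6 28.6 long axis deg -39.9
side red [173. 265.] xy 739.3 27.2 size 99.5 30.7 long axis deg 27.6
side red [283. 178.] xy 618.8 -243.2 size 47.3 27.9 long axis deg 6.7
to [442.6, -102.6, 120] 163 cm [ -8.57 -11.69   4.34] deg [ 0. -0.  0.]
```

View pics/side1.png

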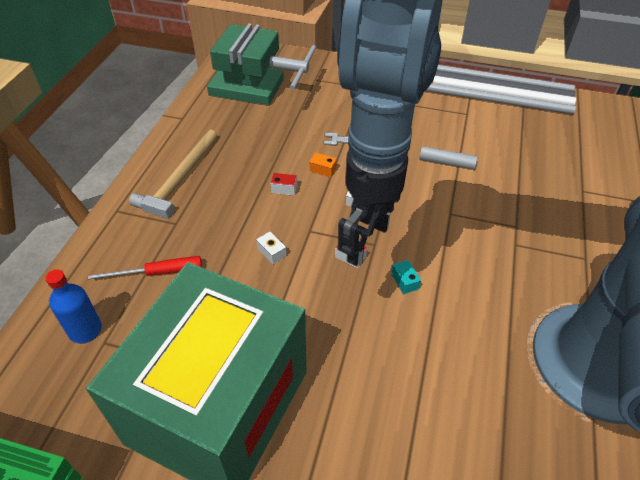

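The side view shows the gripper in front of the near reject at (350,255), with everything else unchanged. I'll carry on to above that reject and then descend.

```bash
python3 -m pendant '[[7,-3,-4,1.5,0,0,0],[7,-6,-8,3,0,0,0],[7,-8.6,-11.7,4.3,0,0,0],[7,-8.6,-11.7,4.3,0,0,0],[7,-8.6,-11.7,4.3,0,0,0],[7,-8.6,-11.7,4.3,0,0,0]]'
python3 - <<'E'
from h import *
p,d=grab_frame("top");cv2.imwrite("pics/top2.png",cv2.resize(p[120:320,280:480],None,fx=3,fy=3))
p,d=grab_frame("side");cv2.imwrite("pics/side2.png",cv2.resize(p[120:320,250:450],None,fx=3,fy=3))
go([442.6,-102.6,40],163);go([442.6,-102.6,2],163)
E
```

```text
time_s: 2.2
position: [443.0, -101.7, 120.8]
ee_rot: [3.141, -0.0, 2.848]
wrist_force: [0.6, 0.5, 0.5]
width: 70.0
grasp_force: 0.0
to [442.6, -102.6, 40] 163 cm [ 0.03 -0.09  8.1 ] deg [0.  0.  0.2]
to [442.6, -102.6, 2] 163 cm [ 0.03 -0.09 11.9 ] deg [0.  0.  0.2]
```

View pics/side2.png

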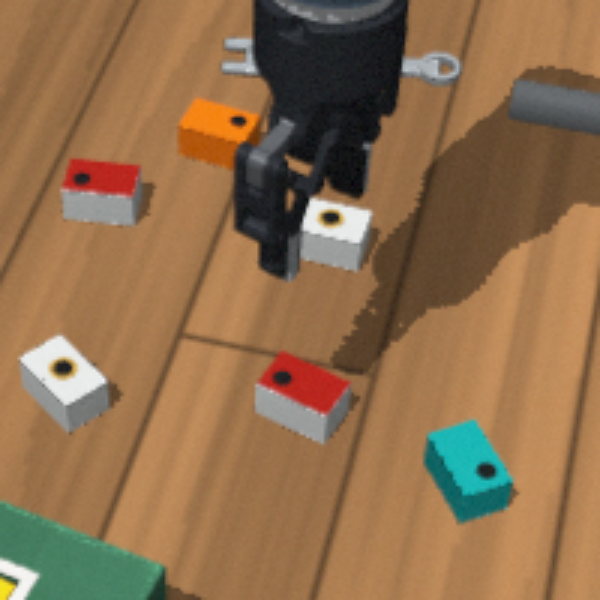

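The crop shows the open fingers above and behind the near reject (crop (300,395)), nothing in their way. I'll descend and grip.

```bash
python3 -m pendant '[[7,0,-0.1,4,0,0,0],[7,0,-0.1,8,0,0,0],[7,0,-0.1,10,0,0,0],[7,0,-0.1,11.8,0,0,0],[7,0,-0.1,11.8,0,0,0],[7,0,-0.1,11.8,0,0,0],[0,0,-0.1,11.8,0,0,0],[0,0,-0.1,11.8,0,0,0],[0,0,-0.1,11.8,0,0,0],[0,0,-0.1,11.8,0,0,0],[0,0,-0.1,11.8,0,0,0],[0,0,-0.1,11.8,0,0,0]]' 60
python3 -m pendant '[[0,0,0,0,0,0,0],[0,0,0,-3,0,0,0],[0,0,0,-8,0,0,0],[0,0,0,-13,0,0,0],[0,0,0,-18,0,0,0],[0,0,0,-23,0,0,0],[0,0,0,-26,0,0,0],[0,0,0,-26,0,0,0],[0,0,0,-26,0,0,0]]'
python3 - <<'E'
from h import *
for n in("top","side"):
    p,d=grab_frame(n);cv2.imwrite(f"pics/{n}3.png",p)
go([568.3,241,260],170)
E
```

```text
time_s: 3.5
position: [442.9, -104.7, 2.5]
ee_rot: [3.142, 0.0, 2.844]
wrist_force: [-0.1, -0.4, -0.7]
width: -0.1
grasp_force: 0.0
time_s: 4.4
position: [443.4, -104.8, 262.7]
ee_rot: [-3.142, 0.002, 2.845]
wrist_force: [1.2, -0.3, -0.3]
width: -0.2
grasp_force: 0.0
to [568.3, 241, 260] 170 cm [-1.96 36.72  0.1 ] deg [ 0.  -0.2 -7. ]
```

View pics/side3.png

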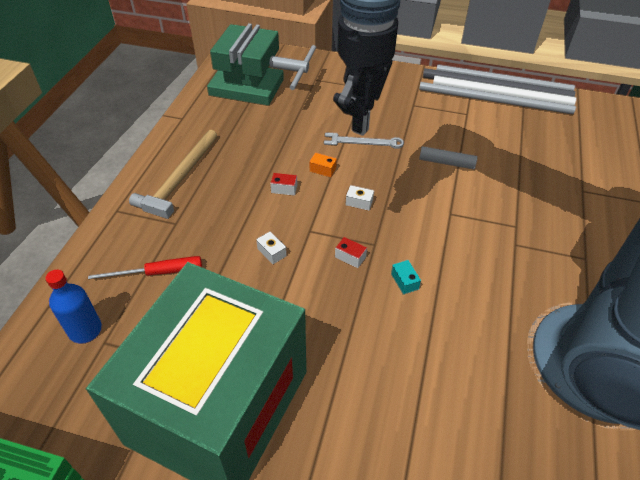

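The fingers closed on nothing: the reject still lies at (350,251), and the shut fingertips are at (360,130). I'll check the measured TCP against the cameras before going on.

Run:
```python
from h import *
P=np.array([443.4,-104.8,262.7])
for n in("top","side"):
    c=calibration(n);V=np.array(c['view']);q=np.array(c['mtx'])@(V[:3,:3]@P+V[:3,3]);print(n,q[:2]/q[2])
    p=cv2.imread(f"pics/{n}3.png")
    if n=="top":cv2.imwrite("pics/top3c.png",cv2.resize(p[100:400,250:550],None,fx=2,fy=2))
    rects(n,p,'red',28,50,1000);rects(n,p,'white',28,200,1000)
p=cv2.imread("pics/top2.png");cv2.imwrite("pics/both.png",np.hstack([p[:,100:500],cv2.imread("pics/top3c.png")[:,:400]]))
print(np.load('top0.npy')[160:172,440:448].mean(),np.load('side0.npy')[247,351])
```

```text
top [390.58144966 227.53471492]
top red [310. 101.] xy 739.4 13.1 size 99.9 23.2 long axis deg 24.5
top red [220.  18.] xy 918.2 200.8 size 27.7 26.5 long axis deg 3.2
top white [355. 176.] xy 588.3 -74.2 size 49.5 31.7 long axis deg -35.3
top white [44. 82.] xy 771.7 543.1 size 178.3 13.9 long axis deg -90.0
side [359.06230464 145.27399296]
side red [ 55. 278.] xy 925.8 111.1 size 40.2 29.6 long axis deg -71.3
side red [172. 264.] xy 739.8 27.5 size 98.8 30.6 long axis deg 25.8
side red [351. 247.] xy 443.7 -101.2 size 48.9 28.9 long axis deg -18.0
side red [283. 178.] xy 618.7 -243.4 size 46.9 28.2 long axis deg 7.2
side white [271. 243.] xy 588.2 -70.8 size 48.6 31.4 long axis deg -35.0
side white [359. 193.] xy 459.0 -244.4 size 49.0 31.8 long axis deg -2.3
876.87823 1033.2162
```

View pics/both.png

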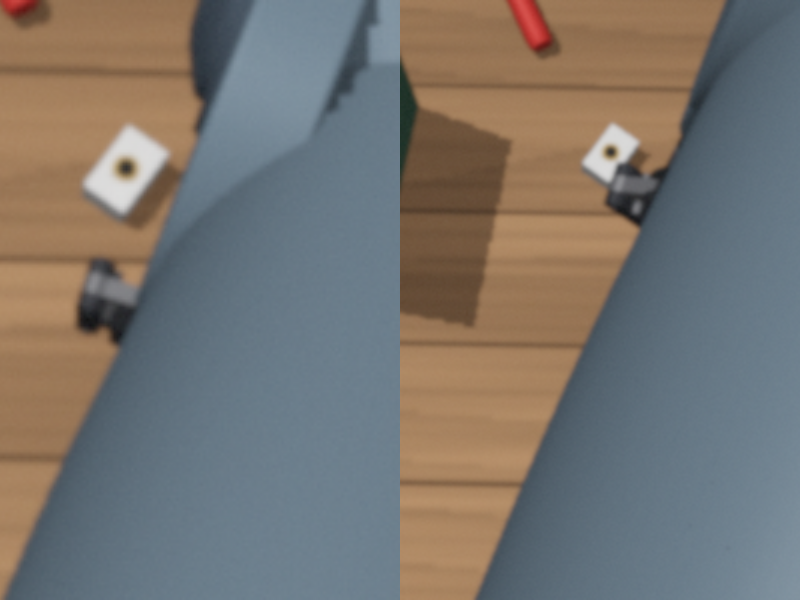

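The crops show mostly the arm, which hides the fingers from the top camera. In the side view the tips appear about 13 px above where the measured TCP projects. I'll use depth to find where the fingertips really are.

Run:
```python
from h import *
s=get_state();print(s['position'],s['ee_rot'],s['q'],s['width'])
p,d=grab_frame("side");c=calibration("side");V=np.array(c['view']);K=np.array(c['mtx'])
def pt(u,v):
    z=d[v,u];X=np.linalg.inv(K)@[u,v,1]*z;return V[:3,:3].T@(X-V[:3,3])
for v in range(90,150,4):
    print(v,[(u,pt(u,v).round().astype(int).tolist()) for u in range(352,372,4) if d[v,u]>0 and p[v,u].max()<110])
for uv in((351,247),(283,178),(200,350),(400,300)):print(uv,pt(*uv).round())
```

```text
[ 442.06083835 -104.3276516   260.900301  ] [ 3.14129345e+00 -2.70783114e-03  2.84453194e+00] [-3.71654788e-01  1.22743160e-01 -1.02141391e-01  1.34863438e+00
  9.65755544e-05 -7.45938026e-02] 0.3037568058603762
90 [(352, [451, -63, 387]), (360, [442, -72, 382]), (364, [439, -83, 375]), (368, [433, -79, 379])]
94 [(352, [451, -63, 380]), (356, [448, -75, 373]), (360, [443, -77, 373]), (364, [439, -84, 369]), (368, [433, -82, 371])]
98 [(352, [450, -58, 377]), (356, [450, -89, 357]), (360, [444, -88, 359]), (364, [439, -89, 359]), (368, [432, -83, 364])]
102 [(352, [447, -47, 379]), (356, [452, -101, 342]), (360, [444, -87, 353]), (364, [438, -84, 356]), (368, [432, -85, 357])]
106 [(352, [448, -52, 370]), (356, [445, -63, 362]), (360, [445, -96, 340]), (364, [437, -85, 349]), (368, [434, -97, 341])]
110 [(352, [447, -52, 363]), (356, [444, -62, 357]), (360, [440, -73, 350]), (364, [437, -86, 342]), (368, [433, -96, 335])]
114 [(352, [449, -60, 351]), (356, [444, -63, 350]), (360, [440, -75, 342]), (364, [437, -86, 335]), (368, [433, -100, 325])]
118 [(352, [456, -99, 315]), (356, [444, -69, 339]), (360, [440, -72, 337]), (364, [437, -94, 322]), (368, [433, -99, 319])]
122 [(352, [454, -92, 313]), (356, [448, -91, 315]), (360, [442, -89, 318]), (364, [437, -94, 315]), (368, [433, -103, 309])]
126 [(352, [454, -91, 307]), (356, [448, -90, 309]), (360, [441, -88, 312]), (364, [437, -94, 308]), (368, [432, -104, 302])]
130 [(352, [454, -93, 298]), (356, [447, -90, 302]), (360, [441, -88, 305]), (364, [436, -94, 302]), (368, [432, -105, 294])]
134 [(360, [441, -90, 296]), (364, [436, -95, 294])]
138 []
142 []
146 []
(351, 247) [ 443. -102.   26.]
(283, 178) [ 620. -244.   28.]
(200, 350) [568. 246. 177.]
(400, 300) [336. -30.  -2.]
```

Depth puts the shut fingertips at z≈291 while the TCP reads 261. So the tool is about 30 mm shorter in z than reported, which explains closing above the block without contact. The xy agrees. I'll reopen, descend partway, and re-measure low down.

```bash
cat >> h.py <<'E'
def tips(show=True):
    "lowest dark (gripper) points near the measured TCP, from the side camera's depth"
    s=get_state();P=s['position'];p,d=grab_frame("side");c=calibration("side");V=np.array(c['view']);K=np.array(c['mtx'])
    v,u=np.mgrid[:480,:640];X=np.stack([u,v,np.ones_like(u)],-1)@np.linalg.inv(K).T*d[...,None]
    W=(X-V[:3,3])@V[:3,:3]
    h=cv2.cvtColor(p,cv2.COLOR_BGR2HSV)
    m=cv2.erode(np.uint8((d>0)&(p.max(2)<95)&(h[...,1]<90)&(np.linalg.norm(W[...,:2]-P[:2],axis=-1)<75)&(W[...,2]>P[2])&(W[...,2]<P[2]+120)),np.ones((2,2)))>0
    w=W[m];print('TCP',P.round(1),'width',round(s['width'],1),'n',len(w))
    A=Ro.from_euler('xyz',s['ee_rot']);t=A.inv().apply(w-P)
    for sg in(1,-1):
        q=w[t[:,1]*sg>4]
        if len(q): k=q[:,2]<np.percentile(q[:,2],1)+12; print('finger',sg,'low z',np.percentile(q[:,2],[0.5,2,5]).round(1),'xy',q[k].mean(0).round(1))
    return p
E
python3 -m pendant '[[7,0,0,5,0,0,0],[7,0,0,10,0,0,0],[7,0,0,15,0,0,0],[7,0,0,20,0,0,0],[7,0,0,24,0,0,0],[7,0,0,24,0,0,0],[7,0,0,24,0,0,0],[7,0,0,24,0,0,0]]' 60
python3 -c "
from h import *
tips();go([443,-102.6,10],163)"
```

```text
time_s: 5.35
position: [444.5, -105.2, 24.2]
ee_rot: [-3.141, 0.003, 2.845]
wrist_force: [0.3, -0.2, 0.1]
width: 70.2
grasp_force: 0.0
TCP [ 444.5 -105.2   24.2] width 70.2 n 462
finger 1 low z [66.3 69.4 72.5] xy [452.  -60.8  72.4]
finger -1 low z [62.6 63.4 65.2] xy [ 435.  -137.5   69.2]
to [443, -102.6, 10] 163 cm [0.29 0.21 1.46] deg [-0.   0.2 -0. ]
```

The offset is confirmed: with the fingers open the tips are at z≈63 for a reported 24, which is 30 mm plus the 9 mm of swing. I'll go to a reported z of about −27.

```bash
python3 -m pendant '[[7,0.1,0.2,2,0,0,0],[7,0.1,0.2,3.5,0,0,0],[7,0.1,0.2,4.5,0,0,0],[7,0.1,0.2,5.1,0,0,0],[7,0.1,0.2,5.1,0,0,0],[7,0.1,0.2,5.1,0,0,0]]' 60
python3 -c "
from h import *
tips()"
python3 -m pendant '[[0,0,0,0,0,0,0],[0,0,0,0,0,0,0],[0,0,0,0,0,0,0],[0,0,0,0,0,0,0],[0,0,0,0,0,0,0],[0,0,0,0,0,0,0],[0,0,0,0,0,0,0]]' 60
```

```text
time_s: 6.0
position: [443.2, -102.7, -27.9]
ee_rot: [3.142, 0.001, 2.845]
wrist_force: [0.2, 0.1, 0.1]
width: 70.2
grasp_force: 0.0
TCP [ 443.2 -102.7  -27.9] width 70.2 n 424
finger 1 low z [11.4 16.  20.2] xy [449.7 -62.6  19.4]
finger -1 low z [-3.7 -2.3 13.5] xy [ 425.  -163.8   -3. ]
time_s: 6.75
position: [443.1, -102.7, -28.1]
ee_rot: [-3.141, 0.001, 2.845]
wrist_force: [0.4, -0.3, 5.1]
width: 31.1
grasp_force: 60.1
```

```bash
python3 -m pendant '[[0,0,0,-2,0,0,0],[0,0,0,-6,0,0,0],[0,0,0,-11,0,0,0],[0,0,0,-16,0,0,0],[0,0,0,-21,0,0,0],[0,0,0,-24.5,0,0,0],[0,0,0,-24.5,0,0,0],[0,0,0,-24.5,0,0,0]]' 60
python3 -c "
from h import *
go([568.3,241,217],170)"
```

```text
time_s: 7.55
position: [443.0, -102.6, 216.6]
ee_rot: [3.142, 0.001, 2.845]
wrist_force: [-0.1, 0.2, -0.9]
width: 31.0
grasp_force: 59.5
to [568.3, 241, 217] 170 cm [-1.93 36.52 -0.04] deg [-0.   0.1 -7. ]
```

```bash
python3 -m pendant '[[0,-0.2,3.5,0,0,0,0],[0,-0.4,7.5,0,0,0,-2],[0,-0.6,11.5,0,0,0,-4],[0,-0.8,15.5,0,0,0,-5],[0,-1,19.5,0,0,0,-6],[0,-1.2,23.5,0,0,0,-7],[0,-1.5,27.5,0,0,0,-7],[0,-1.7,31.5,0,0,0,-7],[0,-1.9,34.5,0,0,0,-7],[0,-1.9,36.5,0,0,0,-7],[0,-1.9,36.5,0,0,0,-7],[0,-1.9,36.5,0,0,0,-7]]' 60
python3 - <<'E'
from h import *
p=tips();cv2.imwrite("pics/side4.png",p)
t,_=grab_frame("top");cv2.imwrite("pics/m4.png",np.vstack([p[150:450,40:440],t[40:340,50:450]]))
go([568.3,241,217],170)
E
```

```text
time_s: 8.75
position: [566.2, 240.6, 213.8]
ee_rot: [-3.139, -0.004, 2.967]
wrist_force: [-0.7, -0.9, -1.3]
width: 31.4
grasp_force: 59.7
TCP [566.2 240.6 213.8] width 31.4 n 1523
finger 1 low z [250.5 256.3 261.6] xy [566.  266.9 259.2]
finger -1 low z [258.1 268.3 274.7] xy [560.1 223.3 270. ]
to [568.3, 241, 217] 170 cm [-0.15  0.14 -0.19] deg [-0.1 -0.1 -0.1]
```

View pics/m4.png

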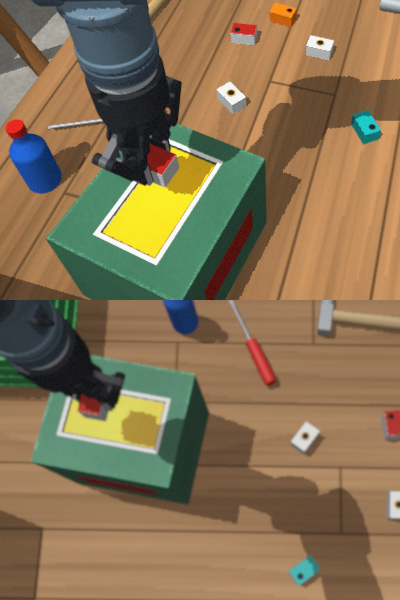

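The block (red top at (160,165) in the upper half) is held above the yellow slot, which is shut. I'll lower it through the flap, slowly, watching the force.

```bash
python3 -m pendant '[[0,-0.1,0.1,3,0,0,0],[0,-0.1,0.1,5.5,0,0,0],[0,-0.1,0.1,6.5,0,0,0],[0,-0.1,0.1,7.5,0,0,0],[0,-0.1,0.1,8,0,0,0],[0,-0.1,0.1,8,0,0,0]]' 80
python3 -m pendant '[[0,0,0,1,0,0,0],[0,0,0,2,0,0,0],[0,0,0,3,0,0,0],[0,0,0,3.5,0,0,0],[0,0,0,3.5,0,0,0]]' 80
python3 -c "
from h import *
p=tips();cv2.imwrite('pics/side5.png',p[150:450,40:440]);go([568.3,241,90],170)"
```

```text
time_s: 9.45
position: [569.2, 239.8, 140.6]
ee_rot: [-3.14, 0.004, 2.965]
wrist_force: [-8.3, -5.0, 18.8]
width: 30.8
grasp_force: 86.6
time_s: 9.95
position: [566.7, 242.3, 102.8]
ee_rot: [3.139, -0.003, 2.967]
wrist_force: [-6.6, 1.7, 5.6]
width: 30.5
grasp_force: 85.0
TCP [566.7 242.3 102.8] width 30.5 n 910
finger 1 low z [140.1 146.1 151.9] xy [566.7 269.8 147.6]
finger -1 low z [156.  163.5 166.2] xy [561.2 227.5 167.4]
to [568.3, 241, 90] 170 cm [-0.2  -0.11  1.29] deg [ 0.1 -0.2 -0. ]
```

View pics/side5.png

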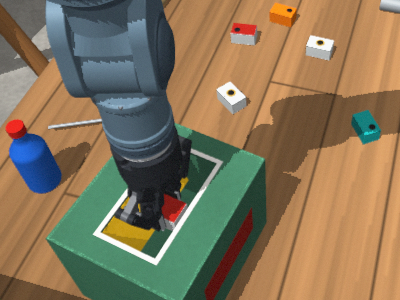

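The block is inside the slot (about (170,208)) and the flap is swung down under it. I'll lower it the last 12 mm and open.

```bash
python3 -m pendant '[[0,-0.1,0,0.7,0,0,0],[0,-0.1,0,1.2,0,0,0],[0,-0.1,0,1.2,0,0,0],[0,-0.1,0,1.2,0,0,0]]' 80
python3 -m pendant '[[6.5,0,0,0,0,0,0],[6.5,0,0,0,0,0,0],[6.5,0,0,0,0,0,0],[6.5,0,0,0,0,0,0],[6.5,0,0,0,0,0,0],[6.5,0,0,0,0,0,0],[6.5,0,0,0,0,0,0],[6.5,0,0,0,0,0,0],[6.5,0,0,0,0,0,0],[6.5,0,0,0,0,0,0]]' 60
python3 -c "
from h import *
p=tips();t,_=grab_frame('top');cv2.imwrite('pics/m6.png',np.vstack([cv2.resize(p[250:450,100:370],None,fx=1.5,fy=1.5),cv2.resize(t[60:260,60:330],None,fx=1.5,fy=1.5)]))"
```

```text
time_s: 10.4
position: [567.3, 241.9, 90.4]
ee_rot: [3.14, -0.004, 2.967]
wrist_force: [-6.6, 2.2, 3.6]
width: 30.9
grasp_force: 84.8
time_s: 11.4
position: [566.0, 240.4, 89.2]
ee_rot: [-3.139, -0.006, 2.967]
wrist_force: [-8.3, -0.9, 2.1]
width: 65.2
grasp_force: 3.7
TCP [566.  240.4  89.2] width 65.2 n 962
finger 1 low z [133.8 140.8 145.9] xy [569.2 284.7 141.2]
finger -1 low z [128.5 131.1 134.5] xy [557.4 210.2 135.5]
```

View pics/m6.png

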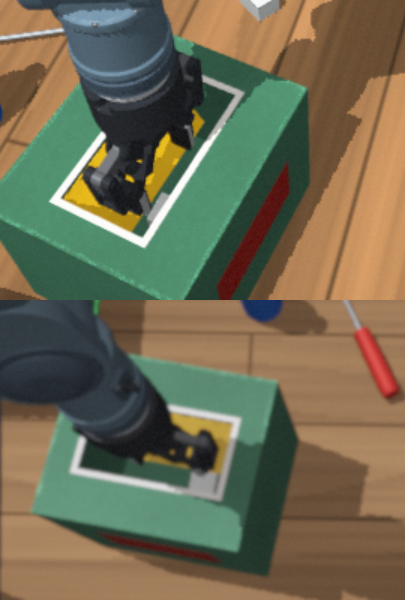

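Something silvery shows beside the finger at the near edge, at top-view px (197,182) and side-view px (205,388). I'll check its height by depth.

Run:
```python
from h import *
for n,pts in(("top",[(192,180),(197,180),(197,183),(201,181)]),("side",[(203,392),(205,388),(207,384),(205,395)])):
    p,d=grab_frame(n);c=calibration(n);V=np.array(c['view']);K=np.array(c['mtx'])
    for u,v in pts:
        W=V[:3,:3].T@(np.linalg.inv(K)@[u,v,1]*d[v,u]-V[:3,3]);a=np.radians(-10);e=W[:2]-[568.3,241]
        print(n,(u,v),p[v,u],W.round(),'slot xy',(e@[np.cos(a),np.sin(a)]).round(),(e@[-np.sin(a),np.cos(a)]).round())
s=get_state();print(s['time_s'],s['wrist_force'],s['grasp_force'])
```

```text
top (192, 180) [155 156 156] [574. 236.  30.] slot xy 6.0 -4.0
top (197, 180) [155 155 155] [575. 227.  27.] slot xy 8.0 -12.0
top (197, 183) [156 157 157] [568. 226.  30.] slot xy 2.0 -14.0
top (201, 181) [152 153 153] [572. 219.  31.] slot xy 7.0 -22.0
side (203, 392) [164 167 163] [590. 240.  32.] slot xy 22.0 2.0
side (205, 388) [164 166 162] [590. 232.  30.] slot xy 23.0 -5.0
side (207, 384) [162 165 162] [589. 226.  32.] slot xy 23.0 -11.0
side (205, 395) [252 252 253] [329. 562. 813.] slot xy -292.0 274.0
11.6 [-7.68967663 -0.64342703  2.02264964] 3.7302551977336407
```

The silver patch is at z≈30, so it is the first block lying on the box floor. I'll take the hand out and go for the second.

```bash
python3 -m pendant '[[6.5,0,0,-2,0,0,0],[6.5,0,0,-5,0,0,0],[6.5,0,0,-9,0,0,0],[6.5,0,0,-13,0,0,0],[6.5,0,0,-15,0,0,0],[6.5,0,0,-15,0,0,0],[6.5,0,0,-15,0,0,0]]'
python3 -c "
from h import *
p,_=grab_frame('side');rects('side',p,'yellow',178,500,20000)
go([618.6,-245,130],187)"
```

```text
time_s: 12.3
position: [570.3, 241.2, 239.9]
ee_rot: [3.141, 0.002, 2.966]
wrist_force: [0.1, 0.3, -1.5]
width: 65.0
grasp_force: 0.0
side yellow [199. 351.] xy 568.3 242.3 size 146.5 76.2 long axis deg 80.1
to [618.6, -245, 130] 187 cm [-13.33 -47.    10.88] deg [ -0.   -0.  -17.1]
```

```bash
python3 -m pendant '[[6.5,-1.1,-4,0,0,0,0],[6.5,-2.2,-8,0,0,0,-2],[6.5,-3.4,-12,0,0,0,-5],[6.5,-4.5,-16,0,0,0,-8],[6.5,-5.7,-20,0,0,0,-11],[6.5,-6.8,-24,0,0,0,-14],[6.5,-7.9,-28,2,0,0,-17],[6.5,-9.1,-32,4,0,0,-17],[6.5,-10.2,-36,6,0,0,-17],[6.5,-11.3,-40,8,0,0,-17],[6.5,-12.5,-44,9,0,0,-17],[6.5,-13.3,-47,10,0,0,-17]]'
python3 -m pendant '[[6.5,0,0,0,0,0,0],[6.5,0,0,0,0,0,0]]'
python3 -c "
from h import *
tips();go([618.6,-245,40],187)"
```

```text
time_s: 13.55
position: [617.0, -246.3, 136.0]
ee_rot: [3.139, -0.004, -3.021]
wrist_force: [0.1, -0.5, 0.2]
width: 65.0
grasp_force: 0.0
time_s: 13.75
position: [617.3, -244.2, 137.0]
ee_rot: [3.139, -0.003, -3.021]
wrist_force: [-0.3, 0.2, -0.9]
width: 64.7
grasp_force: 0.0
TCP [ 617.3 -244.2  137. ] width 64.7 n 516
finger 1 low z [176.5 178.9 181.7] xy [ 609.2 -202.   182.9]
finger -1 low z [173.3 174.8 175.2] xy [ 618.2 -276.3  178.6]
to [618.6, -245, 40] 187 cm [-0.08 -0.18  9.8 ] deg [ 0.1 -0.1 -0. ]
```

```bash
python3 -m pendant '[[6.5,-0.1,-0.1,4,0,0,0],[6.5,-0.1,-0.1,8,0,0,0],[6.5,-0.1,-0.1,12,0,0,0],[6.5,-0.1,-0.1,12.5,0,0,0],[6.5,-0.1,-0.1,12.5,0,0,0],[6.5,-0.1,-0.1,12.5,0,0,0]]'
python3 -c "
from h import *
p=tips();cv2.imwrite('pics/side7.png',cv2.resize(p[80:280,200:400],None,fx=2,fy=2));go([618.6,-245,-27.5],187)"
```

```text
time_s: 14.4
position: [621.8, -245.3, 17.0]
ee_rot: [-3.14, 0.003, -3.019]
wrist_force: [-0.4, -1.1, 0.9]
width: 65.4
grasp_force: 0.0
TCP [ 621.8 -245.3   17. ] width 65.4 n 358
finger 1 low z [57.6 60.  62.4] xy [ 613.7 -202.1   63.3]
finger -1 low z [53.1 54.3 54.6] xy [ 621.9 -276.7   58.2]
to [618.6, -245, -27.5] 187 cm [0.37 0.13 4.5 ] deg [-0.1  0.2  0. ]
```

View pics/side7.png

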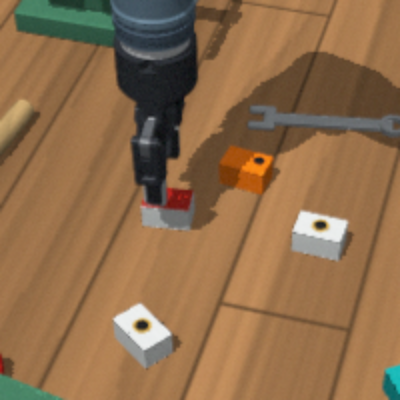

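The open fingers stand over the far reject (crop (168,200)) with orange and the good blocks clear. I'll descend and grip.

```bash
python3 -m pendant '[[6.5,0.2,0.1,1.5,0,0,0],[6.5,0.2,0.1,3,0,0,0],[6.5,0.2,0.1,4,0,0,0],[6.5,0.2,0.1,4.5,0,0,0],[6.5,0.2,0.1,4.5,0,0,0],[0,0.2,0.1,4.5,0,0,0],[0,0.2,0.1,4.5,0,0,0],[0,0.2,0.1,4.5,0,0,0],[0,0.2,0.1,4.5,0,0,0],[0,0.2,0.1,4.5,0,0,0],[0,0.2,0.1,4.5,0,0,0],[0,0.2,0.1,4.5,0,0,0]]' 60
python3 -m pendant '[[0,0,0,-2,0,0,0],[0,0,0,-6,0,0,0],[0,0,0,-11,0,0,0],[0,0,0,-16,0,0,0],[0,0,0,-21,0,0,0],[0,0,0,-24.5,0,0,0],[0,0,0,-24.5,0,0,0],[0,0,0,-24.5,0,0,0]]' 80
python3 -c "
from h import *
go([568.3,241,217],170)"
```

```text
time_s: 15.65
position: [618.9, -244.8, -29.5]
ee_rot: [-3.141, 0.002, -3.02]
wrist_force: [-0.5, 0.4, 5.8]
width: 31.0
grasp_force: 60.9
time_s: 16.45
position: [618.2, -244.6, 214.4]
ee_rot: [-3.141, 0.001, -3.02]
wrist_force: [-0.7, 0.2, -1.5]
width: 30.7
grasp_force: 79.6
to [568.3, 241, 217] 170 cm [-0.94 48.81 -0.28] deg [-0.  0. 17.]
```

```bash
python3 -m pendant '[[0,-0.1,4,0,0,0,1],[0,-0.2,8,0,0,0,3],[0,-0.2,12,0,0,0,5],[0,-0.3,16,0,0,0,7],[0,-0.4,20,0,0,0,9],[0,-0.5,24,0,0,0,11],[0,-0.6,28,0,0,0,13],[0,-0.6,32,0,0,0,15],[0,-0.7,36,-0.2,0,0,17],[0,-0.8,40,-0.3,0,0,17],[0,-0.9,44,-0.3,0,0,17],[0,-0.9,48.8,-0.3,0,0,17]]'
python3 -m pendant '[[0,0,0,0,0,0,0],[0,0,0,0,0,0,0],[0,0,0,0,0,0,0]]'
python3 -c "
from h import *
tips();go([568.3,241,137],170)"
```

```text
time_s: 17.65
position: [565.7, 241.4, 214.2]
ee_rot: [-3.139, -0.005, 2.966]
wrist_force: [0.1, -0.1, -1.8]
width: 30.6
grasp_force: 79.7
time_s: 17.95
position: [566.6, 239.9, 215.5]
ee_rot: [-3.14, -0.003, 2.966]
wrist_force: [0.2, -0.8, -1.3]
width: 30.8
grasp_force: 79.8
TCP [566.6 239.9 215.5] width 30.8 n 1500
finger 1 low z [252.2 256.8 262. ] xy [566.4 265.9 259.5]
finger -1 low z [259.8 272.1 277.4] xy [559.8 222.7 272.2]
to [568.3, 241, 137] 170 cm [-0.13  0.17  7.9 ] deg [-0.1 -0.1 -0.1]
```

```bash
python3 -m pendant '[[0,-0.1,0.1,3,0,0,0],[0,-0.1,0.1,5.5,0,0,0],[0,-0.1,0.1,6.5,0,0,0],[0,-0.1,0.1,7.5,0,0,0],[0,-0.1,0.1,8.5,0,0,0],[0,-0.1,0.1,9.5,0,0,0],[0,-0.1,0.1,10.5,0,0,0],[0,-0.1,0.1,11.5,0,0,0],[0,-0.1,0.1,12.5,0,0,0],[0,-0.1,0.1,12.5,0,0,0],[0,-0.1,0.1,12.5,0,0,0]]' 80
python3 -m pendant '[[6.5,0,0,0,0,0,0],[6.5,0,0,0,0,0,0],[6.5,0,0,0,0,0,0],[6.5,0,0,0,0,0,0],[6.5,0,0,0,0,0,0],[6.5,0,0,0,0,0,0],[6.5,0,0,0,0,0,0],[6.5,0,0,0,0,0,0],[6.5,0,0,0,0,0,0],[6.5,0,0,0,0,0,0]]' 60
python3 - <<'E'
from h import *
for n in("top","side"):
    p,d=grab_frame(n);c=calibration(n);V=np.array(c['view']);K=np.array(c['mtx'])
    v,u=np.mgrid[:480,:640];W=(np.stack([u,v,np.ones_like(u)],-1)@np.linalg.inv(K).T*d[...,None]-V[:3,3])@V[:3,:3]
    h=cv2.cvtColor(p,cv2.COLOR_BGR2HSV)
    m=(np.linalg.norm(W[...,:2]-[568,241],axis=-1)<95)&(W[...,2]<172)&(W[...,2]>12)&(p.max(2)>70)&((h[...,1]<40)|((mask(p,'red')>0)))&(d>0)
    m=cv2.erode(np.uint8(m),np.ones((2,2)))>0
    print(n,m.sum(),np.histogram(W[m][:,2],bins=range(10,180,15)))
    cv2.imwrite(f'pics/{n}8.png',p)
E
```

```text
time_s: 19.1
position: [566.3, 242.2, 93.0]
ee_rot: [3.14, -0.005, 2.967]
wrist_force: [-6.9, 3.0, 2.7]
width: 30.7
grasp_force: 80.8
time_s: 20.1
position: [565.3, 240.6, 92.3]
ee_rot: [-3.14, -0.006, 2.966]
wrist_force: [-8.2, -1.4, 3.2]
width: 65.0
grasp_force: 3.8
top 203 (array([ 20, 166,   0,   0,   0,   0,   0,   1,  12,   4,   0]), array([ 10,  25,  40,  55,  70,  85, 100, 115, 130, 145, 160, 175]))
side 170 (array([  4, 113,   0,   0,   0,   0,   0,   1,  25,  23,   4]), array([ 10,  25,  40,  55,  70,  85, 100, 115, 130, 145, 160, 175]))
```

Silver and red pixels in the slot sit only at floor height (z 25–40), apart from a few gripper specks. The forces match those of the first drop, so the block has slid off. I'll take the hand out.

```bash
python3 -m pendant '[[6.5,0,0,-2,0,0,0],[6.5,0,0,-5,0,0,0],[6.5,0,0,-9,0,0,0],[6.5,0,0,-13,0,0,0],[6.5,0,0,-17,0,0,0],[6.5,0,0,-17,0,0,0],[6.5,0,0,-17,-0,0,0],[6.5,4,0,-17,0,0,0],[6.5,8,0,-17,0,0,0],[6.5,12,0,-17,0,0,0],[6.5,12,0,-17,0,0,0],[6.5,12,0,-17,0,0,0]]'
python3 - <<'E'
from h import *
for n in("top","side"):
    p,d=grab_frame(n);rects(n,p,'yellow',178,500,20000);rects(n,p,'red',28,50,1000);rects(n,p,'white',28,200,1000);rects(n,p,'red',180,50,1000)
s=get_state();print(s['time_s'],s['wrist_force'],s['grasp_force'])
E
```

```text
time_s: 21.4
position: [449.4, 262.3, 261.6]
ee_rot: [-3.141, -0.001, 2.967]
wrist_force: [0.6, -0.7, 0.5]
width: 64.9
grasp_force: 0.0
top red [310. 101.] xy 739.0 14.1 size 99.7 23.1 long axis deg 26.0
top red [220.  18.] xy 918.2 200.8 size 27.7 26.5 long axis deg 3.2
top white [448. 244.] xy 458.1 -248.4 size 49.8 30.0 long axis deg -1.8
top white [355. 175.] xy 588.1 -74.3 size 49.4 31.3 long axis deg -35.3
top white [44. 82.] xy 771.4 543.1 size 177.9 12.9 long axis deg -89.1
top red [310. 101.] xy 664.8 9.8 size 81.6 18.9 long axis deg 26.0
top red [220.  18.] xy 811.6 162.7 size 22.7 21.7 long axis deg 3.2
side yellow [197. 350.] xy 568.3 242.3 size 146.5 76.2 long axis deg 80.1
side red [ 56. 278.] xy 924.3 110.5 size 42.6 28.4 long axis deg -57.1
side red [173. 265.] xy 739.0 27.6 size 100.0 31.6 long axis deg 26.5
side white [149. 201.] xy 853.8 -109.9 size 84.2 24.1 long axis deg -4.3
side white [360. 193.] xy 458.9 -244.5 size 49.2 32.4 long axis deg -2.3
side white [449. 155.] xy 302.2 -410.6 size 118.2 25.0 long axis deg -1.8
side white [360. 140.] xy 488.8 -412.5 size 170.8 35.3 long axis deg 13.0
side white [505.  77.] xy 204.1 -747.9 size 332.4 16.2 long axis deg 0.1
side red [ 56. 278.] xy 809.0 197.8 size 34.4 22.9 long axis deg -57.1
side red [173. 265.] xy 659.6 130.9 size 80.7 25.5 long axis deg 26.5
21.5 [ 0.32892466  0.57666993 -0.80456894] 0.0
```

The flap is shut with its full yellow rectangle unchanged. Both rejects are gone from the bench, and the good blocks haven't moved.

```bash
python3 -c "
from plant import env
print(env.finish_job())"
```

```text
the job is handed in; nothing more can be done
None
```

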